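# Mount a practice jaw model on its bench fixture

### The arm

A 6-joint arm with a two-finger parallel gripper is mounted at the origin on the work surface. World frame = base frame: x ahead of the robot, y to its left, z up, the work surface at z = 0. Lengths are in m, angles in rad, forces in N, time in s.
With the tool pointing down it reaches from about 0.3 to 0.825 m from the base axis. Payload 5.4 kg.
Tool frame: the origin (TCP) lies at the very end of the fingers, on their centre line; the grasp point (between the pads) lies 19 mm behind it; z points along the fingers, x is the direction in which the jaws open and shut, and the axes are right-handed (so a half turn about z gives the same grasp; the last joint's range is limited). The gripper opens to 92 mm and grips with 3 to 60 N. Pads are 20 mm wide; open, the fingers measure 128 mm over their backs; the gripper's body (75 mm by 189 mm) begins 69 mm behind the grasp point.
Start: joints at [0.953, 0.158, 1.597, -0, 1.386, -0.21], TCP at [0.228, 0.528, 0.215] pointing down, gripper open.
Joint ranges: [-2.91, 2.91], [-0.94, 2.29], [0.18, 2.7], [-1.29, 4.43], [0.17, 2.64], [-3, 3]. Speed limits (rad/s): [2.57, 2.57, 3.14, 3.14, 3.14, 3.14].

### API

Orientations are given as a unit quaternion [w, x, y, z].
In Python, from bench import monitor, vision, order gives the robot as it stands. The module is installed in compiled form; this text tells all that it offers.
- The arm moves only by the tool move_arm, never from a script. Its argument "rows" is one flat list of numbers, 7 for each row, row after row: the shift along the tool's x, y, z in cm, then the turn, a rotation vector about the tool's x, y, z in rad, then the gripper command: -1 is shut, 1 is fully open, values between are in proportion. A call has 1 to 10 rows; each row shifts and turns the commanded pose from where the row before left it, along the tool's axes as they then stand; what a row does not reach is not made up. A row lasts 1/10 s, in which the tool goes at most 50 mm and 8.59 degrees, less where a joint would pass 70% of its speed; a pose out of reach is approached as far as the arm can. A call with a gripper value outside its range is refused whole. The fingers move at their own pace and stop on an object; "force" is the grip in N (left out, the last holds). Time passes only in rows, so rows that do not move let the fingers close. It gives the time, the measured TCP pose, the force and the opening at its end, in the units of the state.
- monitor.state(): the state, without advancing time (a new reading comes with each control period).
- vision.get_image(name): name is "scene" or "side" or "wrist"; returns the picture (400x640x3 uint8, red, green, blue); there is no depth.
- vision.camera_params(name): a dict with "camera_matrix" (3x3 intrinsics, pixels), "eye" and "orientation" of the camera in the world. Camera axes: x right, y down, z forward; pixel columns grow to the right and rows downward; lengths in m; the calibration is good to about 2 mm. The wrist camera is an equidistant fisheye: a pixel r from the principal point sees the ray r / f radians off the axis. A picture is of the moment at which its call begins: read the wrist's pose just before it. camera_params takes no time and is no camera call; for the wrist camera it gives the pose at the moment of the call.
- order.sign_off(): hands the job in, once; it reports no verdict.
Trained networks look in the newest picture that a camera, given by its name, has taken for a name from the list of things; names that differ only in an ending like _2 or _b are one class to them, and where a whole thing is asked for, a point or a joint stands for the part that bears it (a point fixed in the world has none). Each returns a list of dicts, best first, with "score" (0 to 1); they miss things now and then, are a little off and sometimes report something else, mostly with a low value. They report only what shows in the picture. A call takes as long as a camera call. They do not tell look-alikes from the thing itself.
- vision.search_frame(camera, name): "position" ([x, y, z] in m, in world coordinates, good to about 4 mm: the middle of the surface that is visible of it).
The state is a dict: "time": time; "qpos": joint angles; "joint_vel": joint speeds; "tau": joint torques, N m; "tcp_pos": TCP position; "eef_rot": TCP orientation; "ft_force": force on the tool from outside, world axes, zero at the start; "ft_torque": the same for the moment, N m; "opening": finger opening in m.
Only numpy, scipy, OpenCV 4.12 (cv2) and the standard library are available. Lean on these libraries where they do the work, as an engineer would, in place of code of your own. Each camera call takes 0.05 s, during which the arm holds its last target.

### The job

Take the practice jaw model out of the steel tray and mount it on the bench fixture: lower its square hub over the central shaft, gently feel for the anti-rotation pin by turning the model until the pin enters the hole in its plate, and bring the plate fully down, flush on the seat disc. Do not force it or let it drop, leave the jar, bowl and spatula alone, and let go at the end.

Things in the scene. Friction and masses are not known exactly. Their poses are not given: they have to be found in the camera images.
- model_grip (a point): Practice jaw model (loose, 0.2-0.5 kg): aluminium plate 106 x 76 x 6 mm (underside reaches 56 mm to -x, 50 mm to +x, 38 mm each way in y) with a square hub 32 x 32 mm, 44 mm tall, on it; faces square to x and y: grip it there. White teeth up to 21 mm high on the -x part, 11 mm clear of the hub. The point is on the hub's axis, 28 mm above the underside; z up. Through bore 17.5 mm on the axis.
- model_pinhole (a point): Centre, at the plate's underside, of the 10 mm through hole for the anti-rotation pin: 34 mm from the bore's axis towards the model's +x, the end without teeth.
- fixture_seat (a point): Bench fixture, fixed: white base 130 x 100 mm, aluminium seat disc 86 mm across. The point is the centre of the disc's top, 50 mm above the worktop, on the shaft's axis; z up. Seated, model_grip is 28 mm above it. The steel pin on the disc, 34 mm from the axis, is not measured: the disc is clamped so that the pin's direction is this point's +x turned by -0.30 to +0.30 rad about z.
- fixture_shaft (a point): Top of the fixture's steel central shaft, 58 mm above the seat: 16 mm in diameter, the last 8 mm tapering to 7 mm. The pin is 8 mm in diameter, 12 mm tall, the last 3 mm tapering to 4 mm; it enters only within about 0.05 rad of the right angle. Until then the plate rests on the pin's top, 12 mm above the seat. More than 40 N between model and fixture counts as forcing it.
- tray: Shallow fixed stainless tray, 190 x 150 mm, rim 10 mm high, walls and floor 3 mm; origin at the centre of its underside on the worktop. The model starts flat on its floor.
- jar_mid (a point): Bystander: closed grey jar, 56 mm across, 70 mm tall, loose on the worktop; the point is half-way up.
- bowl_mid (a point): Bystander: dark rubber mixing bowl, 90 mm across, 50 mm tall, loose on the worktop; the point is half-way up.
- spatula_grip (a point): Bystander: spatula 150 mm long lying flat on the worktop; the point is on its handle, x along the tool towards the blade.
There are look-alikes about, which are no part of the job. What is shaped like the part that bears model_grip but blue or red is not meant. Leave any yellow look-alike of the part that bears fixture_seat alone.

How it is judged:
By the outcome, as a careful person would: the job done as asked, in the order asked, and still so for the second after the job is handed in, with the robot touching nothing.
It also fails if it takes over 61 s, if anything falls off the work surface, if the arm or the gripper's body presses on something with over 40 N, if the wrist force passes 120 N, or if a joint passes its speed limit or range.

## Working session

There is one attempt and no reset: what is moved stays moved. The work goes in short steps, Python scripts to look and compute and a tool call to move; the robot and the scene stay as the last step left them, time stands still between calls to the robot, and variables do not carry over. Pictures are saved under pics/ and viewed, and the job is handed in when it is done.

Besides the shell and the picture viewer there is one more tool, called after "Request:" as name(argument=value, ...), one argument or row to a line, values as JSON. move_arm: Moves the arm, as the interface text tells. Its arguments: {"type":"object","properties":{"rows":{"type":"array","items":{"type":"number"}},"force":{"type":"number"}},"required":["rows"]}

```bash
mkdir -p pics
cat > h.py <<'E'
import numpy as np, cv2
from bench import monitor, vision, order
from scipy.spatial.transform import Rotation as R
def q2R(q): return R.from_quat([q[1],q[2],q[3],q[0]]).as_matrix()
def save(im,name): cv2.imwrite('pics/'+name+'.png',im[:,:,::-1])
def ray(cam,u,v,P=None):
    P=P or vision.camera_params(cam);K=np.array(P['camera_matrix'])
    Rm=np.array(P['orientation']); Rm=Rm if Rm.shape==(3,3) else q2R(Rm)
    x=(u-K[0,2])/K[0,0];y=(v-K[1,2])/K[1,1]
    if cam=='wrist':
        r=np.hypot(x,y); d=np.array([x/r*np.sin(r),y/r*np.sin(r),np.cos(r)]) if r>0 else np.array([0,0,1.])
    else: d=np.array([x,y,1.])
    return np.array(P['eye']),Rm@d
def atz(cam,u,v,z,P=None):
    e,d=ray(cam,u,v,P); return e+d*(z-e[2])/d[2]
def proj(cam,p,P=None):
    P=P or vision.camera_params(cam);K=np.array(P['camera_matrix'])
    Rm=np.array(P['orientation']); Rm=Rm if Rm.shape==(3,3) else q2R(Rm)
    c=Rm.T@(np.array(p)-np.array(P['eye']))
    if cam=='wrist':
        th=np.arctan2(np.hypot(c[0],c[1]),c[2]);n=np.hypot(c[0],c[1])
        x,y=c[0]/n*th,c[1]/n*th
    else: x,y=c[0]/c[2],c[1]/c[2]
    return K[0,0]*x+K[0,2],K[1,1]*y+K[1,2]
E
python3 - <<'E'
from h import *
print(monitor.state())
for c in ['scene','side','wrist']:
    save(vision.get_image(c),c+'0'); print(c,vision.camera_params(c))
for c in ['scene','side']:
  for n in ['model_grip','model_pinhole','fixture_seat','fixture_shaft','tray','jar_mid','bowl_mid','spatula_grip']:
    r=vision.search_frame(c,n)
    print(c,n,[(np.round(d['position'],3).tolist(),round(d['score'],2),np.round(proj(c,d['position'])).tolist()) for d in r[:4]])
E
```

```text
{'time': 0.0, 'qpos': array([ 9.52883770e-01,  1.59034593e-01,  1.59819458e+00, -2.24642733e-05,
        1.38619854e+00, -2.10079809e-01]), 'joint_vel': array([-0.0007595 , -0.00087627,  0.00176917,  0.00023615, -0.00070528,
       -0.00196008]), 'tau': array([-7.39702409e-05, -3.85581207e+01, -3.22101188e+01,  7.00805685e-02,
        3.80387635e-02, -1.37138181e-04]), 'tcp_pos': array([0.22770943, 0.52732267, 0.2136459 ]), 'eef_rot': array([ 3.43279037e-04,  8.35648186e-01,  5.49264296e-01, -8.50966658e-04]), 'ft_force': array([0.2494727 , 0.08753806, 0.04945556]), 'ft_torque': array([0.01280832, 0.07146577, 0.0222547 ]), 'opening': 0.09158382168483466}
scene {'camera_matrix': array([[365.53152732,   0.        , 322.93842891],
       [  0.        , 365.53152732, 203.22986181],
       [  0.        ,   0.        ,   1.        ]]), 'eye': array([0.94368902, 0.29650879, 0.74777798]), 'orientation': array([-0.16609889,  0.44738186,  0.82502373, -0.3026491 ])}
side {'camera_matrix': array([[445.34673284,   0.        , 319.92295198],
       [  0.        , 445.34673284, 200.80508756],
     
[... 1426 characters left out ...]
225.0, 164.0])]
side model_pinhole [([0.521, 0.245, 0.011], 0.78, [297.0, 159.0]), ([0.728, 0.242, 0.011], 0.69, [363.0, 142.0]), ([0.331, 0.311, 0.008], 0.69, [227.0, 162.0]), ([0.452, -0.245, 0.02], 0.43, [340.0, 311.0])]
side fixture_seat [([0.451, -0.243, 0.022], 0.62, [339.0, 310.0]), ([0.252, -0.284, 0.019], 0.58, [253.0, 362.0])]
side fixture_shaft [([0.248, -0.292, 0.018], 0.92, [252.0, 366.0]), ([0.448, -0.243, 0.019], 0.76, [338.0, 311.0])]
side tray [([0.54, 0.235, 0.002], 0.57, [304.0, 162.0])]
side jar_mid [([0.547, -0.01, 0.057], 0.72, [339.0, 209.0])]
side bowl_mid [([0.696, -0.006, 0.03], 0.79, [393.0, 199.0]), ([0.522, 0.24, 0.01], 0.47, [297.0, 161.0])]
side spatula_grip []
```

View pics/scene0.png

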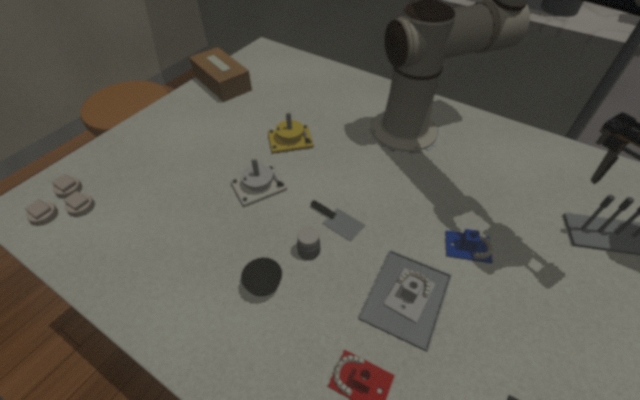

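View pics/side0.png

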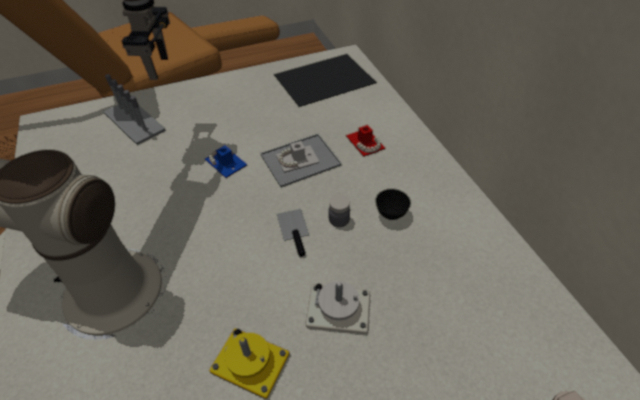

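View pics/wrist0.png

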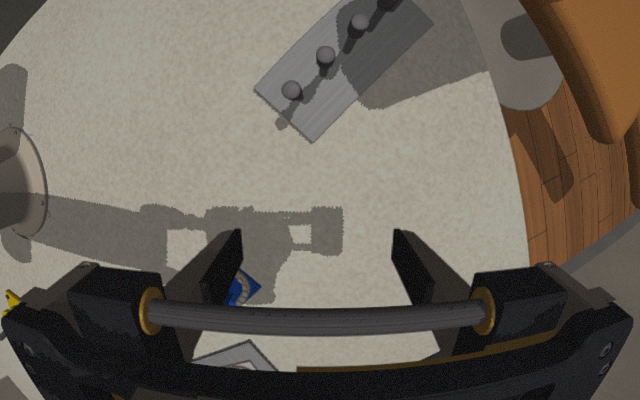

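Run:
```python
import cv2,numpy as np
a=cv2.imread('pics/scene0.png');b=cv2.imread('pics/side0.png')
f=lambda im,x,y:cv2.resize(im[y:y+75,x:x+100],(400,300),interpolation=cv2.INTER_CUBIC)
o=np.vstack([np.hstack([f(a,355,255),f(a,210,145)]),np.hstack([f(b,250,120),f(b,290,265)])])
cv2.imwrite('pics/crop0.png',o)
```

```text
(no output)
```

View pics/crop0.png

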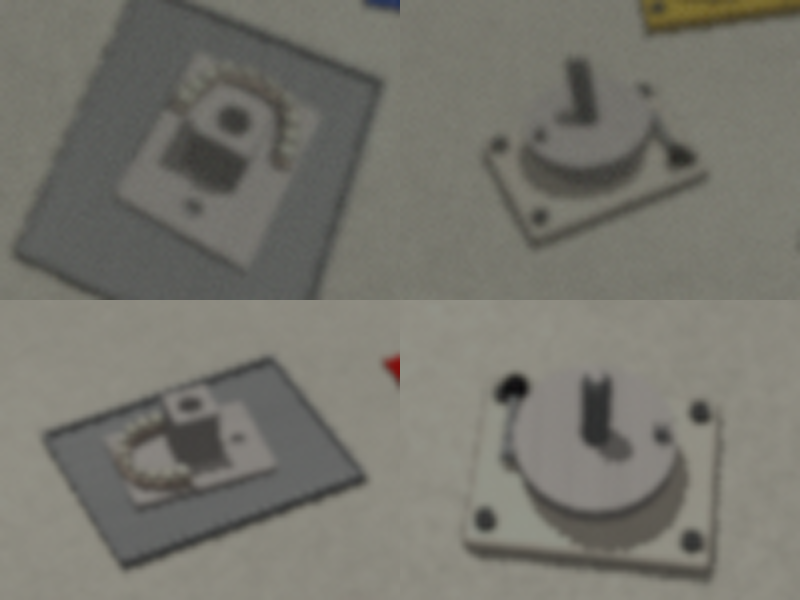

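Run:
```python
from h import *
def tri(a,b):
    (e1,d1),(e2,d2)=ray('scene',*a),ray('side',*b)
    d1/=np.linalg.norm(d1);d2/=np.linalg.norm(d2)
    t=np.linalg.lstsq(np.c_[d1,-d2],e2-e1,rcond=None)[0]
    p,q=e1+t[0]*d1,e2+t[1]*d2
    return np.round((p+q)/2,4),np.round(np.linalg.norm(p-q),4)
B=tri((413,285),(297.5,146.3));H=tri((403.3,306.8),(309.5,154.3))
S=tri((254.5,160),(339,284));P=tri((245,178.3),(355.8,298))
for n,t in zip('BHSP',(B,H,S,P)): print(n,t)
for c,u,v,z in [('scene',413,285,.047),('side',297.5,146.3,.047),('scene',403.3,306.8,.009),('side',309.5,154.3,.009),('scene',254.5,160,.108),('side',339,284,.108),('scene',245,178.3,.062),('side',355.8,298,.062)]:
    print(c,z,np.round(atz(c,u,v,z),4))
s=lambda x,y:(210+(x-400)/4,145+y/4); t=lambda x,y:(290+(x-400)/4,265+(y-300)/4)
for nm,c,pts in [('sc base','scene',[s(485,152),s(535,240),s(708,175)]),('si base','side',[t(492,388),t(468,545),t(710,570),t(718,410)])]:
    for p in pts: print(nm,np.round(atz(c,*p,.014),4))
# tray corners
f=lambda x,y:(355+x/4,255+y/4); g=lambda x,y:(250+x/4,120+(y-300)/4)
for p in [(15,252),(382,80)]: print('tray sc',np.round(atz('scene',*f(*p),.01),4))
for p in [(45,437),(272,358),(365,480),(125,568)]: print('tray si',np.round(atz('side',*g(*p),.01),4))
# plate corners
for p in [(118,190),(250,270),(322,110)]: print('plate sc',np.round(atz('scene',*f(*p),.009),4))
for p in [(277,465),(240,400),(138,508)]: print('plate si',np.round(atz('side',*g(*p),.009),4))
```

```text
B (array([0.5294, 0.257 , 0.0476]), np.float64(0.0006))
H (array([0.5638, 0.2581, 0.0051]), np.float64(0.0013))
S (array([ 0.4554, -0.229 ,  0.1013]), np.float64(0.001))
P (array([ 0.4869, -0.2448,  0.0518]), np.float64(0.002))
scene 0.047 [0.5287 0.2571 0.047 ]
side 0.047 [0.5298 0.2573 0.047 ]
scene 0.009 [0.5652 0.2587 0.009 ]
side 0.009 [0.5629 0.2533 0.009 ]
scene 0.108 [ 0.46   -0.2233  0.108 ]
side 0.108 [ 0.4541 -0.2331  0.108 ]
scene 0.062 [ 0.4927 -0.2364  0.062 ]
side 0.062 [ 0.4849 -0.2505  0.062 ]
sc base [ 0.4957 -0.2935  0.014 ]
sc base [ 0.5374 -0.212   0.014 ]
sc base [ 0.4289 -0.1517  0.014 ]
si base [ 0.4204 -0.1667  0.014 ]
si base [ 0.3767 -0.25    0.014 ]
si base [ 0.488  -0.3079  0.014 ]
si base [ 0.5312 -0.2247  0.014 ]
tray sc [0.6393 0.1911 0.01  ]
tray sc [0.437  0.3162 0.01  ]
tray si [0.4326 0.3045 0.01  ]
tray si [0.6165 0.3264 0.01  ]
tray si [0.6305 0.1768 0.01  ]
tray si [0.4473 0.1573 0.01  ]
plate sc [0.5783 0.2205 0.009 ]
plate sc [0.5807 0.2981 0.009 ]
plate sc [0.4729 0.2947 0.009 ]
plate si [0.5787 0.2153 0.009 ]
plate si [0.578  0.2912 0.009 ]
plate si [0.4733 0.2103 0.009 ]
```

```bash
cat >> h.py <<'E'
def yaw_of(st):
    M=q2R(st['eef_rot']); return np.arctan2(M[1,0],M[0,0])
def plan(xyz,psi,n,start=None):
    st=monitor.state(); p=np.array(start[:3]) if start is not None else st['tcp_pos']; y=start[3] if start is not None else yaw_of(st)
    d=np.array(xyz)-p; dp=(psi-y)/n
    A=sum(np.array([[np.cos(y+k*dp),np.sin(y+k*dp)],[np.sin(y+k*dp),-np.cos(y+k*dp)]]) for k in range(n))
    s=np.linalg.solve(A,d[:2])*100
    print('t',st['time'],'rows n=%d:'%n, np.round([*s,-d[2]*100/n],3),'rz',round(-dp,4),'|s|',np.round(np.linalg.norm(s),2))
def show():
    st=monitor.state(); M=q2R(st['eef_rot'])
    print(round(st['time'],2),'tcp',np.round(st['tcp_pos'],4),'yaw',round(yaw_of(st),4),'tilt',np.round(M[:2,2],4),'F',np.round(st['ft_force'],2),'T',np.round(st['ft_torque'],3),'op',round(st['opening'],4),'q',np.round(st['qpos'],2))
E
python3 - <<'E'
from h import *
plan((.615,.257,.16),1.571,12)
E
```

```text
t 0.95 rows n=12: [-1.506  3.666  0.455] rz -0.034 |s| 3.96
```

Request:
move_arm(
  rows=[-1.5,3.67,0.45,0,0,-0.034,1,-1.5,3.67,0.45,0,0,-0.034,1,-1.5,3.67,0.45,0,0,-0.034,1,-1.5,3.67,0.45,0,0,-0.034,1,-1.5,3.67,0.45,0,0,-0.034,1,-1.5,3.67,0.45,0,0,-0.034,1,-1.5,3.67,0.45,0,0,-0.034,1,-1.5,3.67,0.45,0,0,-0.034,1,-1.5,3.67,0.45,0,0,-0.034,1,-1.5,3.67,0.45,0,0,-0.034,1],
)

```text
time: 1.95
tcp_pos: [0.5452, 0.2902, 0.1695]
eef_rot: [0.0, 0.73, 0.683, 0.0]
ft_force: [0.6, 0.3, 0.6]
opening: 0.0919
```

Request:
move_arm(
  rows=[-1.5,3.67,0.45,0,0,-0.034,1,-1.5,3.67,0.45,0,0,-0.034,1,0,0,0,0,0,0,1,0,0,0,0,0,0,1],
)

```text
time: 2.35
tcp_pos: [0.6157, 0.2572, 0.16]
eef_rot: [-0.0, 0.708, 0.707, -0.0]
ft_force: [-0.6, -0.5, 0.4]
opening: 0.0919
```

Run:
```python
from h import *
show(); P=vision.camera_params('wrist'); save(vision.get_image('wrist'),'w1'); print(P)
import pickle; pickle.dump(P,open('P1.pkl','wb'))
for n in ['model_grip','model_pinhole']:
    print(n,[(np.round(d['position'],4).tolist(),round(d['score'],2),np.round(proj('wrist',d['position'],P)).tolist()) for d in vision.search_frame('wrist',n)[:3]])
```

```text
2.35 tcp [0.6157 0.2572 0.16  ] yaw 1.5695 tilt [-0.0013  0.0001] F [-0.65 -0.49  0.39] T [ 0.068  0.024 -0.056] op 0.0919 q [ 0.21  0.43  1.37  0.    1.34 -1.35]
{'camera_matrix': array([[309.70691629,   0.        , 316.76822657],
       [  0.        , 309.70691629, 198.32328733],
       [  0.        ,   0.        ,   1.        ]]), 'eye': array([0.53832824, 0.25713089, 0.33041708]), 'orientation': array([0.09775285, 0.70054679, 0.70006374, 0.09792517])}
model_grip [([0.5257, 0.2593, 0.0125], 0.76, [319.0, 100.0]), ([0.7276, 0.2572, 0.0066], 0.61, [317.0, 276.0])]
model_pinhole [([0.7235, 0.2564, 0.0089], 0.81, [316.0, 274.0]), ([0.5235, 0.2601, 0.0091], 0.73, [320.0, 98.0])]
```

View pics/w1.png

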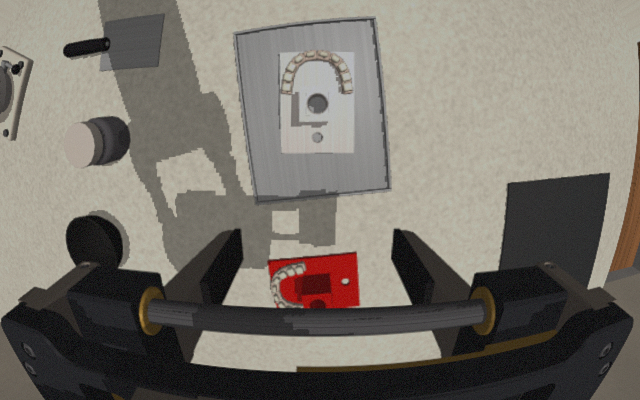

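Run:
```python
import cv2
a=cv2.imread('pics/w1.png')[35:165,260:400]
cv2.imwrite('pics/w1c.png',cv2.resize(a,None,fx=4.5,fy=4.5,interpolation=cv2.INTER_CUBIC))
```

```text
(no output)
```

View pics/w1c.png

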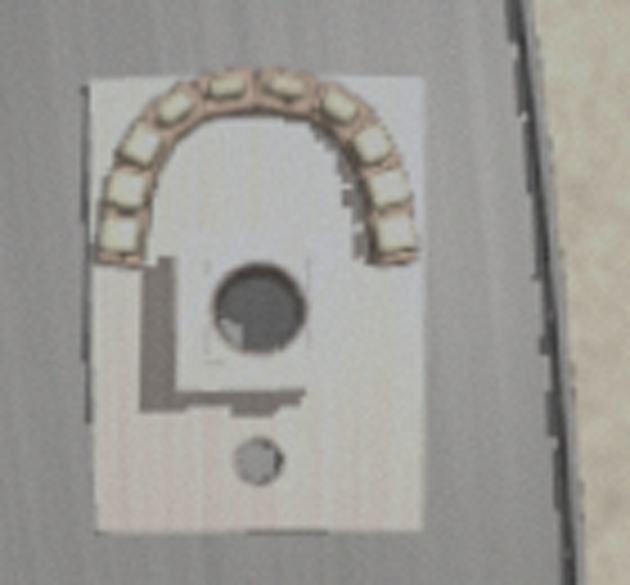

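Run:
```python
from h import *
import pickle; P=pickle.load(open('P1.pkl','rb'))
for n,x,y,z in [('bore',258,308,.047),('hole',259,461,.009),('c1',90,77,.009),('c2',424,77,.009),('c3',424,530,.009),('c4',97,532,.009)]:
    print(n,np.round(atz('wrist',260+x/4.5-.4,35+y/4.5-.4,z,P),4))
plan((.536,-.272,.19),1.09,15)
```

```text
bore [0.5298 0.2574 0.047 ]
hole [0.564  0.2576 0.009 ]
c1 [0.4738 0.2192 0.009 ]
c2 [0.4739 0.2952 0.009 ]
c3 [0.5799 0.296  0.009 ]
c4 [0.5803 0.2199 0.009 ]
t 2.5 rows n=15: [-3.6    0.276 -0.194] rz 0.0321 |s| 3.61
```

Request:
move_arm(
  rows=[-3.6,0.28,-0.2,0,0,0.032,1,-3.6,0.28,-0.2,0,0,0.032,1,-3.6,0.28,-0.2,0,0,0.032,1,-3.6,0.28,-0.2,0,0,0.032,1,-3.6,0.28,-0.2,0,0,0.032,1,-3.6,0.28,-0.2,0,0,0.032,1,-3.6,0.28,-0.2,0,0,0.032,1,-3.6,0.28,-0.2,0,0,0.032,1,-3.6,0.28,-0.2,0,0,0.032,1,-3.6,0.28,-0.2,0,0,0.032,1],
)

```text
time: 3.5
tcp_pos: [0.5913, -0.1013, 0.1814]
eef_rot: [0.0, 0.811, 0.586, 0.0]
ft_force: [0.4, 0.3, -0.2]
opening: 0.0917
```

Request:
move_arm(
  rows=[-3.6,0.28,-0.2,0,0,0.032,1,-3.6,0.28,-0.2,0,0,0.032,1,-3.6,0.28,-0.2,0,0,0.032,1,-3.6,0.28,-0.2,0,0,0.032,1,-3.6,0.28,-0.2,0,0,0.032,1,0,0,0,0,0,0,1,0,0,0,0,0,0,1],
)

```text
time: 4.2
tcp_pos: [0.5374, -0.2725, 0.191]
eef_rot: [0.0, 0.855, 0.519, 0.0]
ft_force: [0.7, 0.3, -0.2]
opening: 0.0917
```

Run:
```python
from h import *
show(); P=vision.camera_params('wrist'); im=vision.get_image('wrist');save(im,'w2')
import pickle; pickle.dump(P,open('P2.pkl','wb'))
u,v=map(int,proj('wrist',(.456,-.231,.05),P)); print(u,v,P['eye'])
x0,y0=u-80,max(0,v-65);print(x0,y0)
a=im[y0:y0+130,x0:x0+160]
save(cv2.resize(a,None,fx=4.5,fy=4.5,interpolation=cv2.INTER_CUBIC),'w2c')
```

```text
4.2 tcp [ 0.5374 -0.2725  0.191 ] yaw 1.0909 tilt [0.0006 0.0002] F [ 0.68  0.27 -0.21] T [ 0.043 -0.028 -0.09 ] op 0.0917 q [-0.67  0.25  1.54  0.    1.35 -1.76]
315 98 [ 0.46850589 -0.23698056  0.36135089]
235 33
```

View pics/w2.png

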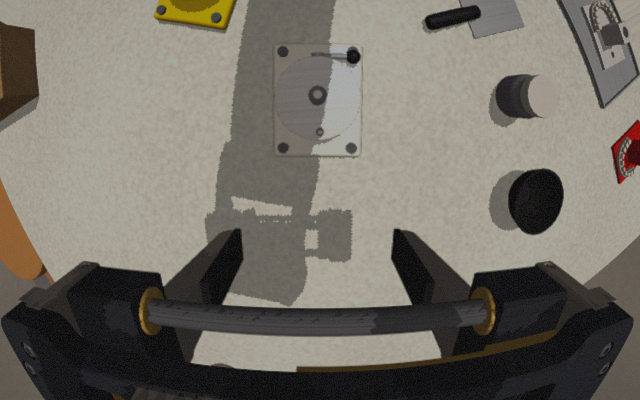

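View pics/w2c.png

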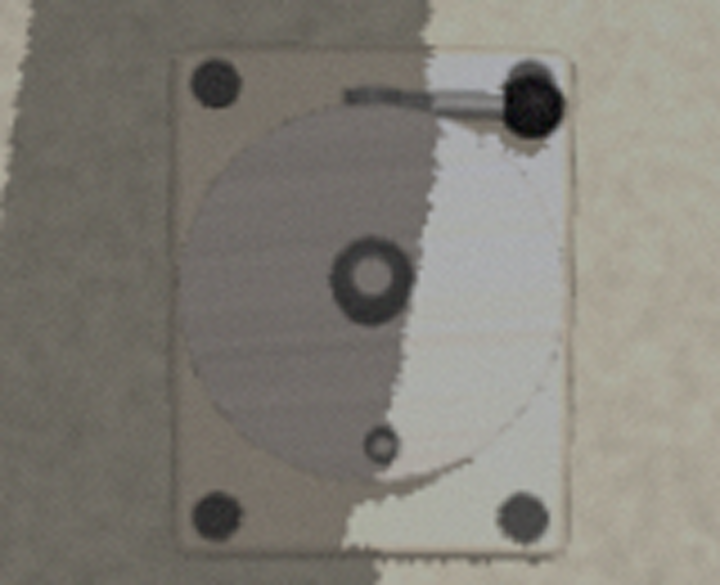

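Run:
```python
from h import *
import pickle; P=pickle.load(open('P2.pkl','rb'))
g=lambda x,y,z: atz('wrist',235+x/4.5-.4,33+y/4.5-.4,z,P)
s=g(372,280,.108);p=g(381,444,.062);d=g(372,290,.05)
print('shaft',s,'pin',p,'disc',d)
for c in (s,d): v=(p-c)[:2];print(np.linalg.norm(v),np.arctan2(v[1],v[0]))
for z in (.012,.02):
    C=[g(*q,z) for q in [(175,50),(570,57),(565,552),(180,550)]]
    print(np.round(C,4).tolist(),np.mean(C,0))
plan((.53,.2575,.12),1.575,15)
```

```text
shaft [ 0.45644432 -0.22992483  0.108     ] pin [ 0.48643638 -0.24319429  0.062     ] disc [ 0.45567078 -0.22934218  0.05      ]
0.032796369796219686 -0.4165431125783702
0.03374022359179039 -0.4230591154985465
[[0.3761, -0.2429, 0.012], [0.4228, -0.1568, 0.012], [0.535, -0.2152, 0.012], [0.4895, -0.3017, 0.012]] [ 0.45584978 -0.22914546  0.012     ]
[[0.3782, -0.2428, 0.02], [0.4239, -0.1587, 0.02], [0.5335, -0.2157, 0.02], [0.489, -0.3002, 0.02]] [ 0.4561396  -0.22932488  0.02      ]
t 4.25 rows n=15: [ 3.436 -0.943  0.472] rz -0.0322 |s| 3.56
```

Request:
move_arm(
  rows=[3.44,-0.94,0.47,0,0,-0.032,0.4,3.44,-0.94,0.47,0,0,-0.032,0.4,3.44,-0.94,0.47,0,0,-0.032,0.4,3.44,-0.94,0.47,0,0,-0.032,0.4,3.44,-0.94,0.47,0,0,-0.032,0.4,3.44,-0.94,0.47,0,0,-0.032,0.4,3.44,-0.94,0.47,0,0,-0.032,0.4,3.44,-0.94,0.47,0,0,-0.032,0.4,3.44,-0.94,0.47,0,0,-0.032,0.4,3.44,-0.94,0.47,0,0,-0.032,0.4],
)

```text
time: 5.25
tcp_pos: [0.5612, 0.0846, 0.1436]
eef_rot: [-0.0, 0.76, 0.65, 0.0]
ft_force: [0.2, -0.9, 0.2]
opening: 0.0641
```

Request:
move_arm(
  rows=[3.44,-0.94,0.47,0,0,-0.032,0.4,3.44,-0.94,0.47,0,0,-0.032,0.4,3.44,-0.94,0.47,0,0,-0.032,0.4,3.44,-0.94,0.47,0,0,-0.032,0.4,3.44,-0.94,0.47,0,0,-0.032,0.4,0,0,0,0,0,0,0.4,0,0,0,0,0,0,0.4],
)

```text
time: 5.95
tcp_pos: [0.5306, 0.2582, 0.12]
eef_rot: [0.0, 0.706, 0.708, -0.0]
ft_force: [-0.7, -0.2, 0.5]
opening: 0.0645
```

Run:
```python
from h import *
show(); plan((.5298,.2574,.016),1.575,8)
```

```text
5.95 tcp [0.5306 0.2582 0.12  ] yaw 1.5744 tilt [-0.0003 -0.0004] F [-0.67 -0.22  0.5 ] T [ 0.019  0.039 -0.016] op 0.0645 q [ 0.25  0.28  1.64 -0.    1.21 -1.33]
t 5.95 rows n=8: [-0.009 -0.01   1.3  ] rz -0.0001 |s| 0.01
```

Request:
move_arm(
  rows=[-0.08,-0.08,1.3,0,0,0,0.4,0,0,1.3,0,0,0,0.4,0,0,1.3,0,0,0,0.4,0,0,1.3,0,0,0,0.4,0,0,1.3,0,0,0,0.4,0,0,1.3,0,0,0,0.4,0,0,1.3,0,0,0,0.4,0,0,1.0,0,0,0,0.4,0,0,0.3,0,0,0,0.4,0,0,0,0,0,0,0.4],
)

```text
time: 6.95
tcp_pos: [0.5306, 0.2558, 0.0156]
eef_rot: [-0.0, 0.707, 0.707, -0.0]
ft_force: [0.7, -0.4, 0.4]
opening: 0.0644
```

Run:
```python
from h import *
show(); save(vision.get_image('wrist'),'w3')
```

```text
6.95 tcp [0.5306 0.2558 0.0156] yaw 1.5711 tilt [-0.0008 -0.0002] F [ 0.72 -0.42  0.44] T [ 0.033 -0.008  0.02 ] op 0.0644 q [ 0.24  0.43  1.69 -0.    1.02 -1.33]
```

View pics/w3.png

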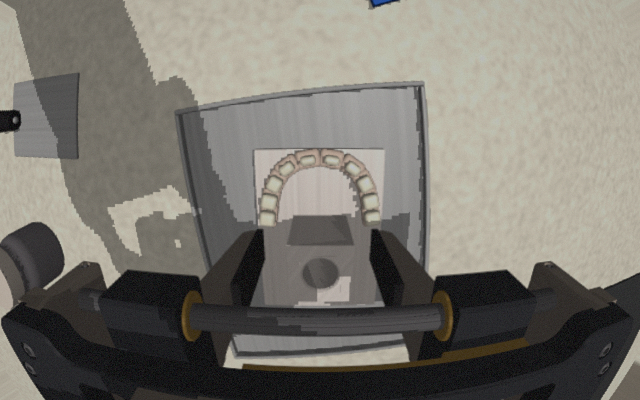

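Request:
move_arm(
  rows=[0,0,0,0,0,0,-0.2,0,0,0,0,0,0,-0.4,0,0,0,0,0,0,-1,0,0,0,0,0,0,-1,0,0,0,0,0,0,-1,0,0,0,0,0,0,-1],
  force=30,
)

```text
time: 7.6
tcp_pos: [0.5311, 0.2562, 0.0164]
eef_rot: [0.0, 0.707, 0.707, 0.0]
ft_force: [-0.0, 1.6, 1.6]
opening: 0.032
```

Run:
```python
from h import *
show()
```

```text
7.6 tcp [0.5311 0.2562 0.0164] yaw 1.5709 tilt [0.0006 0.0005] F [-0.02  1.6   1.62] T [ 0.319  0.041 -0.052] op 0.032 q [ 0.24  0.42  1.69  0.    1.02 -1.33]
```

Request:
move_arm(
  rows=[0,0,-0.5,0,0,0,-1,0,0,-1,0,0,0,-1,0,0,-2,0,0,0,-1,0,0,-2.5,0,0,0,-1,0,0,-3,0,0,0,-1,0,0,-3,0,0,0,-1,0,0,-3,0,0,0,-1,0,0,-2,0,0,0,-1,0,0,-1,0,0,0,-1,0,0,0,0,0,0,-1],
)

```text
time: 8.6
tcp_pos: [0.5315, 0.2559, 0.1975]
eef_rot: [0.001, 0.707, 0.707, 0.001]
ft_force: [0.2, -0.6, -4.5]
opening: 0.0322
```

Run:
```python
from h import *
show(); P=vision.camera_params('wrist'); im=vision.get_image('wrist');save(im,'w4')
M=q2R(P['orientation']); 
import pickle; pickle.dump(P,open('P4.pkl','wb'))
plan((.456,-.2296,.185),1.571-.42,16)
```

```text
8.6 tcp [0.5315 0.2559 0.1975] yaw 1.571 tilt [0.0024 0.0005] F [ 0.21 -0.59 -4.47] T [ 0.042 -0.085 -0.005] op 0.0322 q [ 0.24  0.21  1.58 -0.    1.36 -1.33]
t 8.65 rows n=16: [-3.089  0.136  0.068] rz 0.0262 |s| 3.09
```

View pics/w4.png

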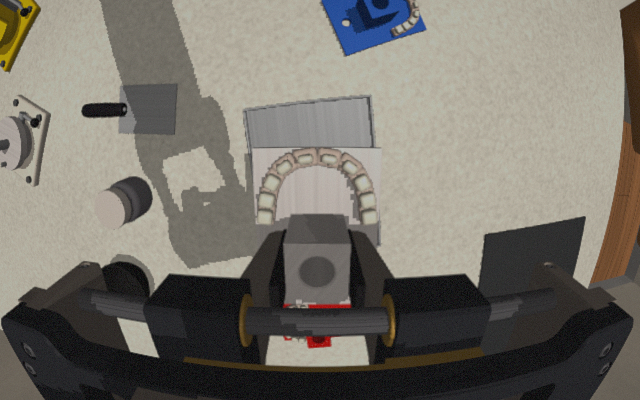

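Run:
```python
from h import *
im=cv2.imread('pics/w4.png')[200:310,260:380]
cv2.imwrite('pics/w4c.png',cv2.resize(im,None,fx=5,fy=5,interpolation=cv2.INTER_CUBIC))
```

```text
(no output)
```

View pics/w4c.png

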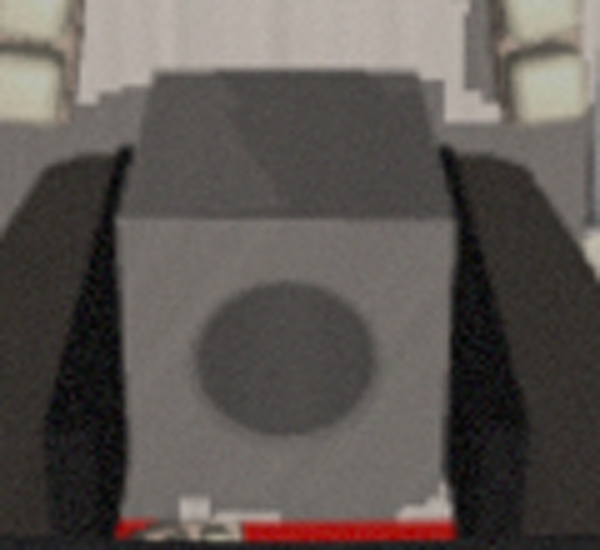

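Run:
```python
from h import *
import pickle; P=pickle.load(open('P4.pkl','rb'))
t=np.array([.5315,.2559,.1975])
M=np.array(q2R([0.001,.707,.707,.001]))
for zz in (.030,.034,.037):
  for n,x,y in [('bore',286,358),('far',287,218),('bl',196,358),('br',376,358),('bt',286,282),('bb',286,435)]:
    w=atz('wrist',260+x/5-.4,200+y/5-.4,t[2]+zz,P); print(zz,n,np.round((w-t)*1000,2))
```

```text
0.03 bore [ 1.7  -0.05 30.  ]
0.03 far [-14.29   0.04  30.  ]
0.03 bl [ 1.75 -9.34 30.  ]
0.03 br [ 1.74  9.25 30.  ]
0.03 bt [-7.16 -0.06 30.  ]
0.03 bb [11.19 -0.04 30.  ]
0.034 bore [-0.57 -0.05 34.  ]
0.034 far [-1.611e+01  3.000e-02  3.400e+01]
0.034 bl [-0.52 -9.08 34.  ]
0.034 br [-0.53  8.98 34.  ]
0.034 bt [-9.18 -0.06 34.  ]
0.034 bb [ 8.65 -0.05 34.  ]
0.037 bore [-2.28 -0.06 37.  ]
0.037 far [-1.747e+01  2.000e-02  3.700e+01]
0.037 bl [-2.23 -8.89 37.  ]
0.037 br [-2.24  8.77 37.  ]
0.037 bt [-10.7   -0.07  37.  ]
0.037 bb [ 6.74 -0.05 37.  ]
```

Request:
move_arm(
  rows=[-2,0.13,0.1,0,0,0.026,-1,-3.1,0.13,0.1,0,0,0.026,-1,-3.1,0.13,0.1,0,0,0.026,-1,-3.1,0.13,0.1,0,0,0.026,-1,-3.1,0.13,0.1,0,0,0.026,-1,-3.1,0.13,0.1,0,0,0.026,-1,-3.1,0.13,0.1,0,0,0.026,-1,-3.1,0.13,0.1,0,0,0.026,-1,-3.1,0.13,0.1,0,0,0.026,-1,-3.1,0.13,0.1,0,0,0.026,-1],
)

```text
time: 9.65
tcp_pos: [0.5062, -0.0425, 0.184]
eef_rot: [-0.001, 0.793, 0.609, -0.001]
ft_force: [-1.0, 0.8, -3.7]
opening: 0.0315
```

Request:
move_arm(
  rows=[-3.1,0.13,0.1,0,0,0.026,-1,-3.1,0.13,0.1,0,0,0.026,-1,-3.1,0.13,0.1,0,0,0.026,-1,-3.1,0.13,0.1,0,0,0.026,-1,-3.1,0.13,0.1,0,0,0.026,-1,-3.1,0.13,0.1,0,0,0.026,-1,-1,0,0,0,0,0,-1,0,0,0,0,0,0,-1,0,0,0,0,0,0,-1],
)

```text
time: 10.55
tcp_pos: [0.4516, -0.2283, 0.1791]
eef_rot: [-0.001, 0.838, 0.546, 0.0]
ft_force: [-1.0, 0.6, -4.7]
opening: 0.032
```

Run:
```python
from h import *
show(); plan((.4575,-.2303,.15),1.151,4)
a=vision.get_image('scene');b=vision.get_image('side')
f=lambda im,x,y:cv2.resize(im[y:y+125,x:x+100],(400,500),interpolation=cv2.INTER_CUBIC)
save(np.hstack([f(a,210,85),f(b,290,195)]),'c5'); show()
```

```text
10.55 tcp [ 0.4516 -0.2283  0.1791] yaw 1.1552 tilt [-0.0012  0.002 ] F [-1.02  0.6  -4.67] T [ 0.047 -0.001 -0.023] op 0.032 q [-0.71  0.01  1.83  0.    1.31 -1.86]
t 10.55 rows n=4: [0.014 0.156 0.728] rz 0.0011 |s| 0.16
10.65 tcp [ 0.452  -0.2281  0.1796] yaw 1.1565 tilt [-0.0005  0.001 ] F [ 0.56  0.32 -4.15] T [-0.016 -0.037 -0.042] op 0.0321 q [-0.71  0.01  1.83  0.    1.31 -1.86]
```

View pics/c5.png

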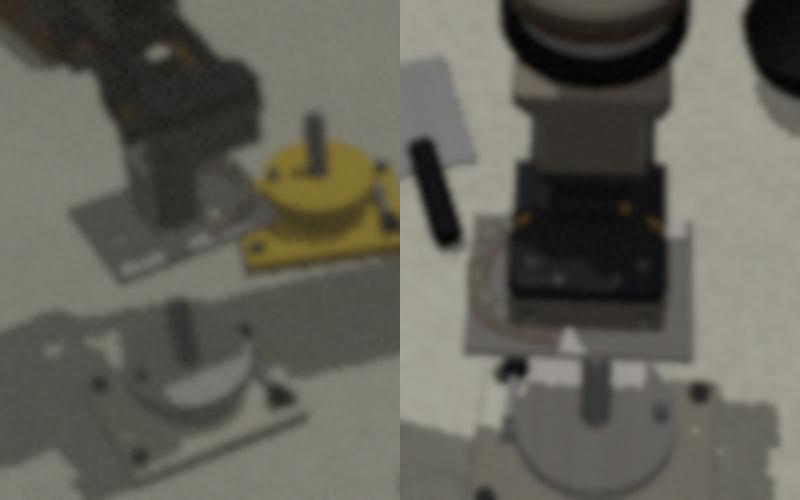

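Request:
move_arm(
  rows=[0.05,0.3,1,0,0,0,-1,0,0.3,1.5,0,0,0.004,-1,0,0,1,0,0,0,-1,0,0,0.4,0,0,0,-1,0,0,0,0,0,0,-1,0,0,0,0,0,0,-1],
)

```text
time: 11.25
tcp_pos: [0.4577, -0.2315, 0.1415]
eef_rot: [0.0, 0.839, 0.544, 0.0]
ft_force: [0.5, -0.5, -5.0]
opening: 0.0323
```

Run:
```python
from h import *
show(); plan((.4575,-.2303,.13),1.151,1)
```

```text
11.25 tcp [ 0.4577 -0.2315  0.1415] yaw 1.1512 tilt [ 0.0005 -0.0004] F [ 0.49 -0.46 -5.02] T [-0.017 -0.056 -0.005] op 0.0323 q [-0.7   0.07  1.85  0.    1.23 -1.86]
t 11.25 rows n=1: [ 0.095 -0.07   1.146] rz 0.0002 |s| 0.12
```

Request:
move_arm(
  rows=[0.06,-0.03,0.6,0,0,0,-1,0,0,0.6,0,0,0,-1,0,0,0.4,0,0,0,-1,0,0,0.3,0,0,0,-1,0,0,0.2,0,0,0,-1,0,0,0,0,0,0,-1],
)

```text
time: 11.85
tcp_pos: [0.4573, -0.2306, 0.1198]
eef_rot: [-0.0, 0.839, 0.544, -0.0]
ft_force: [0.4, 0.4, -4.4]
opening: 0.0317
```

Run:
```python
from h import *
show();
```

```text
11.85 tcp [ 0.4573 -0.2306  0.1198] yaw 1.1509 tilt [-0.0004  0.0004] F [ 0.36  0.35 -4.37] T [ 0.027 -0.023 -0.047] op 0.0317 q [-0.7   0.09  1.87  0.    1.18 -1.85]
```

Underside should be right at the shaft top; continue in small steps.

Request:
move_arm(
  rows=[0,0,0.15,0,0,0,-1,0,0,0.15,0,0,0,-1,0,0,0.15,0,0,0,-1,0,0,0,0,0,0,-1],
)

```text
time: 12.25
tcp_pos: [0.4573, -0.2306, 0.1154]
eef_rot: [-0.0, 0.839, 0.544, -0.0]
ft_force: [0.1, 0.4, -4.3]
opening: 0.0321
```

Request:
move_arm(
  rows=[0,0,0.15,0,0,0,-1,0,0,0.15,0,0,0,-1,0,0,0,0,0,0,-1],
)

```text
time: 12.55
tcp_pos: [0.4573, -0.2305, 0.1123]
eef_rot: [-0.0, 0.839, 0.544, -0.0]
ft_force: [-0.6, 0.4, -4.6]
opening: 0.0319
```

Run:
```python
from h import *
show();
```

```text
12.55 tcp [ 0.4573 -0.2305  0.1123] yaw 1.151 tilt [-0.0004  0.0004] F [-0.58  0.43 -4.56] T [ 0.038 -0.006  0.023] op 0.0319 q [-0.7   0.1   1.87  0.    1.17 -1.85]
```

Request:
move_arm(
  rows=[0,0,0.2,0,0,0,-1,0,0,0.2,0,0,0,-1,0,0,0.2,0,0,0,-1,0,0,0,0,0,0,-1],
)

```text
time: 12.95
tcp_pos: [0.4573, -0.2306, 0.1061]
eef_rot: [-0.0, 0.839, 0.544, -0.0]
ft_force: [0.4, -0.1, -5.3]
opening: 0.0319
```

Request:
move_arm(
  rows=[0,0,0.3,0,0,0,-1,0,0,0.3,0,0,0,-1,0,0,0.3,0,0,0,-1,0,0,0,0,0,0,-1],
)

```text
time: 13.35
tcp_pos: [0.4573, -0.2305, 0.0969]
eef_rot: [-0.0, 0.839, 0.544, -0.0]
ft_force: [-1.1, 2.0, -5.4]
opening: 0.0318
```

Run:
```python
from h import *
show();
```

```text
13.35 tcp [ 0.4573 -0.2305  0.0969] yaw 1.151 tilt [-0.0005  0.0004] F [-1.11  2.03 -5.43] T [0.216 0.12  0.043] op 0.0318 q [-0.7   0.12  1.88 -0.    1.14 -1.85]
```

Request:
move_arm(
  rows=[0.02,-0.02,0.2,0,0,0,-1,0,0,0.3,0,0,0,-1,0,0,0.3,0,0,0,-1,0,0,0,0,0,0,-1],
)

```text
time: 13.75
tcp_pos: [0.4573, -0.2305, 0.0891]
eef_rot: [0.0, 0.839, 0.544, -0.0]
ft_force: [-1.1, 0.9, -4.8]
opening: 0.0319
```

Request:
move_arm(
  rows=[0,0,0.3,0,0,0,-1,0,0,0.3,0,0,0,-1,0,0,0.2,0,0,0,-1,0,0,0,0,0,0,-1],
)

```text
time: 14.15
tcp_pos: [0.4573, -0.2304, 0.0812]
eef_rot: [-0.0, 0.839, 0.544, 0.0]
ft_force: [-0.4, 1.0, -4.9]
opening: 0.0319
```

Run:
```python
from h import *
show();
```

```text
14.15 tcp [ 0.4573 -0.2304  0.0812] yaw 1.1509 tilt [-0.      0.0001] F [-0.4   1.04 -4.89] T [ 0.15   0.145 -0.041] op 0.0319 q [-0.7   0.15  1.89  0.    1.1  -1.85]
```

Now about 6 mm above the pin's top; descend in 1 mm steps and feel.

Request:
move_arm(
  rows=[0,0,0.15,0,0,0,-1,0,0,0.15,0,0,0,-1,0,0,0.15,0,0,0,-1,0,0,0,0,0,0,-1],
)

```text
time: 14.55
tcp_pos: [0.4573, -0.2304, 0.0768]
eef_rot: [0.0, 0.839, 0.544, -0.0]
ft_force: [-1.5, 1.2, -6.0]
opening: 0.0318
```

Request:
move_arm(
  rows=[0,0,0.1,0,0,0,-1,0,0,0.1,0,0,0,-1,0,0,0,0,0,0,-1],
)

```text
time: 14.85
tcp_pos: [0.4573, -0.2304, 0.075]
eef_rot: [-0.0, 0.839, 0.544, -0.0]
ft_force: [-1.2, 1.3, -5.4]
opening: 0.0316
```

Request:
move_arm(
  rows=[0,0,0.1,0,0,0,-1,0,0,0,0,0,0,-1],
)

```text
time: 15.05
tcp_pos: [0.4573, -0.2304, 0.074]
eef_rot: [-0.0, 0.839, 0.544, -0.0]
ft_force: [-0.2, 1.7, -5.6]
opening: 0.0317
```

Run:
```python
from h import *
show();
```

```text
15.05 tcp [ 0.4573 -0.2304  0.074 ] yaw 1.151 tilt [-0.0001  0.    ] F [-0.24  1.71 -5.57] T [0.286 0.218 0.007] op 0.0317 q [-0.7   0.16  1.9  -0.    1.09 -1.85]
```

Request:
move_arm(
  rows=[0,0,0.1,0,0,0,-1,0,0,0.05,0,0,0,-1,0,0,0,0,0,0,-1],
)

```text
time: 15.35
tcp_pos: [0.4574, -0.2304, 0.0725]
eef_rot: [-0.0, 0.839, 0.544, 0.0]
ft_force: [-1.1, 1.2, -3.8]
opening: 0.0321
```

Request:
move_arm(
  rows=[0,0,0.1,0,0,0,-1,0,0,0.05,0,0,0,-1,0,0,0,0,0,0,-1],
)

```text
time: 15.65
tcp_pos: [0.4573, -0.2304, 0.071]
eef_rot: [-0.0, 0.839, 0.544, 0.0]
ft_force: [-1.7, 1.2, -4.8]
opening: 0.0317
```

Run:
```python
from h import *
show();
```

```text
15.65 tcp [ 0.4573 -0.2304  0.071 ] yaw 1.151 tilt [-0.      0.0001] F [-1.69  1.22 -4.79] T [0.303 0.247 0.006] op 0.0317 q [-0.7   0.16  1.9   0.    1.08 -1.85]
```

Request:
move_arm(
  rows=[0,0,0.1,0,0,0,-1,0,0,0.1,0,0,0,-1,0,0,0,0,0,0,-1],
)

```text
time: 15.95
tcp_pos: [0.4573, -0.2304, 0.0689]
eef_rot: [-0.0, 0.839, 0.544, -0.0]
ft_force: [-0.8, 1.8, -4.7]
opening: 0.0317
```

Request:
move_arm(
  rows=[0,0,0.1,0,0,0,-1,0,0,0.1,0,0,0,-1,0,0,0,0,0,0,-1],
)

```text
time: 16.25
tcp_pos: [0.4573, -0.2305, 0.0669]
eef_rot: [0.0, 0.839, 0.544, -0.0]
ft_force: [-1.4, 1.9, -4.4]
opening: 0.0318
```

Request:
move_arm(
  rows=[0,0,0.1,0,0,0,-1,0,0,0,0,0,0,-1],
)

```text
time: 16.45
tcp_pos: [0.4573, -0.2304, 0.0659]
eef_rot: [-0.0, 0.839, 0.544, -0.0]
ft_force: [-0.8, 0.7, -4.4]
opening: 0.0311
```

Run:
```python
from h import *
show();
```

```text
16.45 tcp [ 0.4573 -0.2304  0.0659] yaw 1.151 tilt [-0.0001  0.    ] F [-0.85  0.73 -4.36] T [ 0.298  0.258 -0.01 ] op 0.0311 q [-0.7   0.17  1.9  -0.    1.07 -1.85]
```

Request:
move_arm(
  rows=[0,0,0.1,0,0,0,-1,0,0,0,0,0,0,-1],
)

```text
time: 16.65
tcp_pos: [0.4573, -0.2304, 0.065]
eef_rot: [-0.0, 0.839, 0.544, -0.0]
ft_force: [-1.6, 1.7, -4.1]
opening: 0.032
```

Request:
move_arm(
  rows=[0,0,0.05,0,0,0,-1,0,0,0.05,0,0,0,-1,0,0,0,0,0,0,-1],
)

```text
time: 16.95
tcp_pos: [0.4574, -0.2305, 0.0641]
eef_rot: [-0.0, 0.839, 0.544, 0.0]
ft_force: [-0.9, 3.2, -3.7]
opening: 0.0321
```

Request:
move_arm(
  rows=[0,0,0.05,0,0,0,-1,0,0,0,0,0,0,-1],
)

```text
time: 17.15
tcp_pos: [0.4573, -0.2305, 0.0635]
eef_rot: [-0.0, 0.839, 0.544, -0.0]
ft_force: [-0.2, 1.9, -3.9]
opening: 0.0319
```

Run:
```python
from h import *
show();
```

```text
17.15 tcp [ 0.4573 -0.2305  0.0635] yaw 1.151 tilt [-0.  0.] F [-0.19  1.91 -3.95] T [ 0.378  0.284 -0.067] op 0.0319 q [-0.7   0.17  1.9  -0.    1.07 -1.85]
```

Request:
move_arm(
  rows=[0,0,0.03,0,0,0,-1,0,0,0.03,0,0,0,-1,0,0,0,0,0,0,-1],
)

```text
time: 17.45
tcp_pos: [0.4574, -0.2304, 0.0634]
eef_rot: [-0.0, 0.839, 0.544, -0.0]
ft_force: [-3.4, 3.0, 0.7]
opening: 0.0321
```

Request:
move_arm(
  rows=[0,0,0.03,0,0,0,-1,0,0,0.02,0,0,0,-1,0,0,0,0,0,0,-1],
)

```text
time: 17.75
tcp_pos: [0.4574, -0.2305, 0.0634]
eef_rot: [-0.0, 0.839, 0.544, -0.0]
ft_force: [-5.4, 4.8, 4.6]
opening: 0.0315
```

Run:
```python
from h import *
show();
```

```text
17.75 tcp [ 0.4574 -0.2305  0.0634] yaw 1.1511 tilt [-0.0003  0.0001] F [-5.43  4.76  4.65] T [0.794 0.852 0.029] op 0.0315 q [-0.7   0.17  1.9  -0.    1.07 -1.85]
```

Run:
```python
from h import *
a=vision.get_image('scene');b=vision.get_image('side')
f=lambda im,x,y:cv2.resize(im[y:y+100,x:x+80],(400,500),interpolation=cv2.INTER_CUBIC)
save(np.hstack([f(a,215,120),f(b,295,245)]),'c6')
```

```text
(no output)
```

View pics/c6.png

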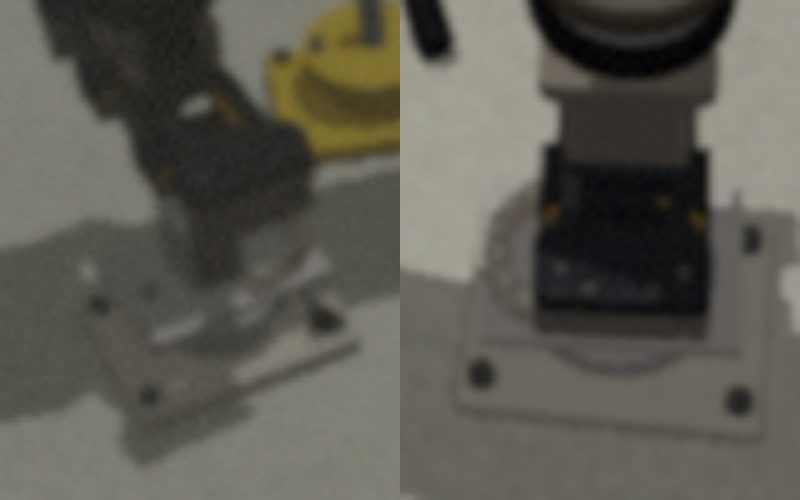

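Request:
move_arm(
  rows=[0.02,-0.04,-0.06,0,0,0,-1,0,0,0,0,0,0,-1,0,0,0,0,0,0,-0.25,0,0,0,0,0,0,0,0,0,0,0,0,0,0.3,0,0,0,0,0,0,0.3,0,0,0,0,0,0,0.3],
)

```text
time: 18.55
tcp_pos: [0.4573, -0.2303, 0.0633]
eef_rot: [0.0, 0.839, 0.544, 0.0]
ft_force: [-0.0, 0.5, -0.3]
opening: 0.0597
```

Run:
```python
from h import *
show(); save(vision.get_image('wrist'),'w7')
```

```text
18.55 tcp [ 0.4573 -0.2303  0.0633] yaw 1.1509 tilt [ 0.0005 -0.0005] F [-0.01  0.45 -0.35] T [-0.013  0.04  -0.05 ] op 0.0597 q [-0.7   0.17  1.9  -0.    1.07 -1.85]
```

View pics/w7.png

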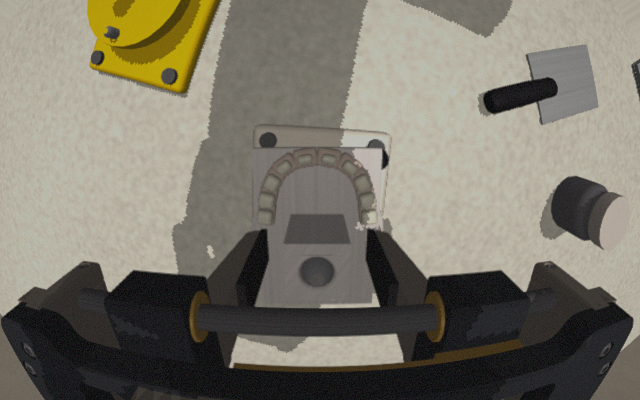

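Released, the model is seated with the shaft visible in the bore. Retract straight up, then move aside to check.

Request:
move_arm(
  rows=[0,0,-0.5,0,0,0,0.3,0,0,-1,0,0,0,0.3,0,0,-2,0,0,0,0.3,0,0,-2.5,0,0,0,0.3,0,0,-2.5,0,0,0,0.3,0,0,-2.5,0,0,0,0.3,0,1.5,-2,0,0,0,0.3,0,3,0,0,0,0,0.3,0,3,0,0,0,0,0.3,0,1.5,0,0,0,0,0.3],
)

```text
time: 19.6
tcp_pos: [0.5411, -0.2677, 0.1944]
eef_rot: [0.001, 0.839, 0.544, 0.0]
ft_force: [0.1, 0.2, -0.3]
opening: 0.06
```

Request:
move_arm(
  rows=[0,0,0,0,0,0,0.3,0,0,0,0,0,0,0.3],
)

```text
time: 19.8
tcp_pos: [0.5389, -0.2666, 0.1935]
eef_rot: [-0.0, 0.839, 0.544, -0.0]
ft_force: [-0.5, 0.5, 0.1]
opening: 0.0596
```

Run:
```python
from h import *
show(); P=vision.camera_params('wrist'); im=vision.get_image('wrist');b=vision.get_image('side')
import pickle; pickle.dump(P,open('P8.pkl','wb'))
u,v=map(int,proj('wrist',(.456,-.2296,.08),P)); x0,y0=u-70,max(0,v-75);print(x0,y0)
A=cv2.resize(im[y0:y0+150,x0:x0+130],(433,500),interpolation=cv2.INTER_CUBIC)
B=cv2.resize(b[255:345,300:366],(367,500),interpolation=cv2.INTER_CUBIC)
save(np.hstack([A,B]),'c8')
```

```text
19.8 tcp [ 0.5389 -0.2666  0.1935] yaw 1.1512 tilt [-0.0003  0.0001] F [-0.46  0.55  0.14] T [-0.017 -0.01   0.039] op 0.0596 q [-0.66  0.24  1.54 -0.    1.36 -1.81]
246 22
```

View pics/c8.png

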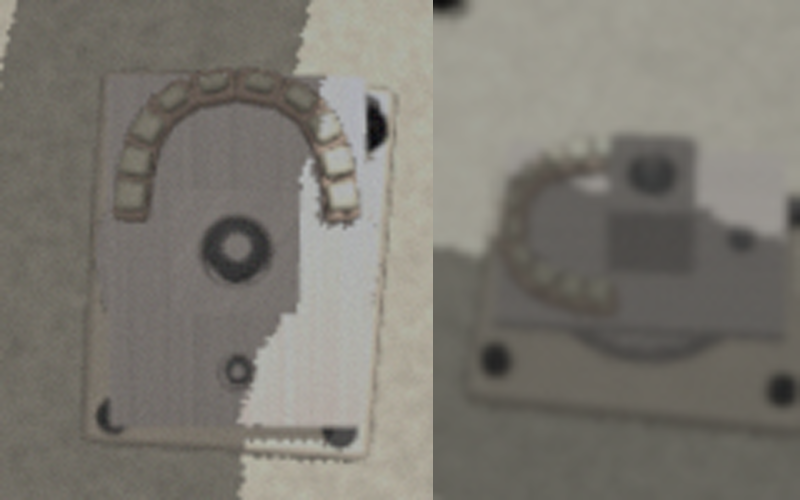

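Run:
```python
from h import *
import pickle; P=pickle.load(open('P8.pkl','rb'))
g=lambda x,y,z: atz('wrist',246+x/3.333-.35,22+y/3.333-.35,z,P)
for z in (.056,.060,.068):
    tl,bl,tr=g(104,73,z),g(104,428,z),g(366,76,z); print(z,np.linalg.norm(tl-bl),np.linalg.norm(tl-tr))
order.sign_off()
```

```text
0.056 0.10776320823133798 0.07719320361947142
0.06 0.1063628096614897 0.07619006670730144
0.068 0.10356201252179302 0.07418379288296142
the job is handed in; nothing more can be done
```

I took the silver jaw model from the tray and mounted it on the white fixture. It is seated and released, and I handed the job in at about 20 s.

- **Pin:** I measured the pin's direction from a wrist picture at about -0.42 rad (world). I lowered the model at that angle in steps of about 1 mm, and the pin entered at once, so no searching turn was needed.
- **Seating:** Descent stopped at TCP z = 0.063 m, the height expected for full seating. The contact force was about 9 N down with 7 N sideways, well under 40 N. I eased the pressure off, opened the gripper and raised the arm clear.
- **Last checks:** Force on the tool is about zero. The final pictures show the shaft through the bore, the pin centred in its hole and the plate lying on the disc.
- **Plate height from the picture:** This check was less exact. The plate edges fit a height about 0–4 mm above flush, which is within the picture's error. They rule out the plate resting on the pin's top.
- **Bystanders:** I never touched or moved near the jar, bowl or spatula. I did not measure their positions again at the end.

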